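# Spice jars from the carrier into the rack, in the order of use

## Robot

A 6-joint arm with a two-finger parallel gripper is mounted at the origin on a cart in front of the work surface, level with it; the furniture and walls round the work are solid. World frame = base frame: x ahead of the robot, y to its left, z up, the work surface at z = 0. Lengths are in mm, angles in degrees, forces in N, time in s.
With the tool pointing down it reaches from about 300 to 850 mm from the base axis. Payload 4.2 kg.
Tool frame: the origin (TCP) lies midway between the tips of the shut fingers; the grasp point (between the pads) lies 19 mm behind it; z points along the fingers, y is the line along which they close (so a half turn about z gives the same grasp; the last joint's range is limited). The gripper opens to 91 mm and grips with 3 to 60 N. Pads are 32 mm wide; open, the fingers measure 118 mm over their backs; the gripper's body (76 mm by 178 mm) begins 60 mm behind the grasp point.
Start: joints at [67.437, 18.312, 89.639, -0, 72.044, -1.146], TCP at [209.968, 535.31, 213.976] pointing down, gripper open.
Joint ranges: [-177.97, 177.97], [-48.28, 115.42], [12.27, 149.76], [-77.06, 257.06], [2.81, 150.46], [-146.56, 146.56]. Speed limits (degrees/s): [147.25, 147.25, 180, 180, 180, 180].

## Interface

Orientations are given as [roll, pitch, yaw] about the fixed x, y, z axes, in that order (R = Rz(yaw) Ry(pitch) Rx(roll)).
In Python, from workcell import env gives the robot as it stands.
- The arm moves only by the shell command python3 -m jog 'ROWS' [FORCE]. ROWS is a JSON object of lists of equal length, an entry for each row: "jaw": the finger opening in mm, from 0 to 91.2; "slide": the shift along the tool's x, y, z in units of 30 mm (1.0 is 30 mm), a list of three; "spin": the turn about the tool's z in units of 8 degrees (1.0 is 8 degrees). In form: {"jaw": [jaw, ...], "slide": [[dx, dy, dz], ...], "spin": [spin, ...]}. A call has 1 to 10 rows; each row shifts and turns the commanded pose from where the row before left it, along the tool's axes as they then stand; what a row does not reach is not made up. A row lasts 1/10 s, in which the tool goes at most 50 mm and 8.59 degrees, less where a joint would pass 70% of its speed; a pose out of reach is approached as far as the arm can. A call is refused whole if a number of a shift passes 1 or a number of a turn 1, either way. A call with a gripper value outside its range is refused whole. The fingers move at their own pace and stop on an object; FORCE is the grip in N (left out, the last holds). Time passes only in rows, so rows that do not move let the fingers close. It gives the time, the measured TCP pose, the force, the opening and the grip force at its end, in the units of the state.
- env.state(): the state, without advancing time (a new reading comes with each control period).
- env.grab_frame(name): name is "scene" or "top" or "wrist"; returns the picture (384x512x3 uint8, red, green, blue); there is no depth.
- env.camera_model(name): a dict with "fx", "fy", "cx", "cy" (pixels), "camera_from_world" (4x4, takes a point from world to camera coordinates). Camera axes: x right, y up, looking along -z (the intrinsics and any distortion apply to the point x, -y, -z); pixel columns grow to the right and rows downward; lengths in mm; the calibration is good to about 2 mm. A picture is of the moment at which its call begins: read the wrist's pose just before it. camera_model takes no time and is no camera call; for the wrist camera it gives the pose at the moment of the call.
- env.job_done(): hands the job in; it is judged then, once.
The state is a dict: "time_s": time; "qpos": joint angles; "qvel": joint speeds; "effort": joint torques, N m; "ee_pos": TCP position; "ee_rot": TCP orientation; "force": force on the tool from outside, world axes, zero at the start; "torque": the same for the moment, N m; "gripper_width": finger opening in mm; "gripper_force": force on a finger pad.
Only numpy, scipy, OpenCV 4.12 (cv2) and the standard library are available. Lean on these libraries where they do the work, as an engineer would, in place of code of your own. Each camera call takes 0.05 s, during which the arm holds its last target. There are 200 camera calls.

## Task

I have lined up the four spice jars in the blue carrier in the order in which they go into the pan: the first stands next to the carrier's handle. Please put them into the wells of the wooden spice rack in that same order, counted from the spoon rest: the first jar in the well beside the spoon rest, the last in the well farthest from it. Keep them upright and set each down in its well without dropping it.

Things in the scene. Friction and masses are not known exactly. Their poses are not given: they have to be found in the camera images.
- cumin: small glass spice jar with a bright red cap, 44 diameter x 109 high (mm), upright; cap wider or narrower than the glass by at most 2 mm, does not move. Origin: centre of the underside, z up (its yaw means nothing). Weighs 0.06 to 0.2 kg. At the start it stands in one of the four places of the carrier
- curry: glass spice jar with a purple cap, 50 diameter x 110 high (mm), upright; cap wider or narrower than the glass by at most 2 mm, does not move. Origin: centre of the underside, z up (its yaw means nothing). Weighs 0.06 to 0.2 kg. At the start it stands in one of the four places of the carrier
- masala: glass spice jar with a black cap, 58 diameter x 104 high (mm), upright; cap wider or narrower than the glass by at most 2 mm, does not move. Origin: centre of the underside, z up (its yaw means nothing). Weighs 0.06 to 0.2 kg. At the start it stands in one of the four places of the carrier
- turmeric: glass jar of yellow powder with a ribbed green cap, 49 diameter (cap 47) x 110 high (mm), upright; cap wider or narrower than the glass by at most 2 mm, does not move. Origin: centre of the underside, z up (its yaw means nothing). Weighs 0.06 to 0.2 kg. At the start it stands in one of the four places of the carrier
- cumin_ring: cork ring fixed in the carrier, 73 outer and 65 inner diameter, 6 high: the one in which the red-capped jar stands at the start (all four look alike). Origin: centre of its underside, on the carrier's floor. It stays there and shows where in the row that jar stood
- curry_ring: cork ring fixed in the carrier, 73 outer and 65 inner diameter, 6 high: the one in which the purple-capped jar stands at the start (all four look alike). Origin: centre of its underside, on the carrier's floor. It stays there and shows where in the row that jar stood
- masala_ring: cork ring fixed in the carrier, 73 outer and 65 inner diameter, 6 high: the one in which the black-capped jar stands at the start (all four look alike). Origin: centre of its underside, on the carrier's floor. It stays there and shows where in the row that jar stood
- turmeric_ring: cork ring fixed in the carrier, 73 outer and 65 inner diameter, 6 high: the one in which the green-capped jar stands at the start (all four look alike). Origin: centre of its underside, on the carrier's floor. It stays there and shows where in the row that jar stood
- carrier: fixed blue tray with a white rim, in mm: 322 long (its y) x 96 wide (its x), rim 15 high; steel bow handle at its -y end (35 long, 18 high). Origin: centre of the underside, z up. Its four places lie at x = 0, y = -117, -39, 39, 117, floor at z = 4; the one next to the handle (y = -117) is the first
- rack: fixed dark wooden spice rack, in mm: block 316 long (its y) x 94 wide (its x) x 28 high; four round wells 71 wide, 16 deep (floors at z = 12), mouths chamfered by 3, at x = 0, y = -117, -39, 39, 117; at its +y end a low spoon rest (66 long) with a teaspoon fixed on it, up to 27 high. Origin: centre of the block's underside, z up. The well next to the spoon rest (y = 117) is the first
Mind the look-alikes: they are no part of the job. Leave any pink look-alike of the masala alone.

How it is judged (in metres and radians):
At the end, for the whole second after the job is handed in: Each jar stands in the rack well of the same number, counted from the spoon rest, as its place in the carrier counted from the handle: within 20 mm of the well centre along and across the rack, underside within 5 mm of the well floor, upright within 0.1 rad, at rest (under 0.02 m/s) (((y of cumin_ring in the frame of carrier between -0.137 and -0.097 m and y of cumin in the frame of rack between 0.097 and 0.137 m) or (y of cumin_ring in the frame of carrier between -0.059 and -0.019 m and y of cumin in the frame of rack between 0.019 and 0.059 m) or (y of cumin_ring in the frame of carrier between 0.019 and 0.059 m and y of cumin in the frame of rack between -0.059 and -0.019 m) or (y of cumin_ring in the frame of carrier between 0.097 and 0.137 m and y of cumin in the frame of rack between -0.137 and -0.097 m)) and x of cumin in the frame of rack between -0.02 and 0.02 m and z of cumin in the frame of rack between 0.007 and 0.017 m and angle between each of cumin, curry, masala, turmeric's own z axis and vertical below 0.1 rad and linear speed of each of cumin, curry, masala, turmeric below 0.02 m/s and ((y of curry_ring in the frame of carrier between -0.137 and -0.097 m and y of curry in the frame of rack between 0.097 and 0.137 m) or (y of curry_ring in the frame of carrier between -0.059 and -0.019 m and y of curry in the frame of rack between 0.019 and 0.059 m) or (y of curry_ring in the frame of carrier between 0.019 and 0.059 m and y of curry in the frame of rack between -0.059 and -0.019 m) or (y of curry_ring in the frame of carrier between 0.097 and 0.137 m and y of curry in the frame of rack between -0.137 and -0.097 m)) and x of curry in the frame of rack between -0.02 and 0.02 m and z of curry in the frame of rack between 0.007 and 0.017 m and ((y of masala_ring in the frame of carrier between -0.137 and -0.097 m and y of masala in the frame of rack between 0.097 and 0.137 m) or (y of masala_ring in the frame of carrier between -0.059 and -0.019 m and y of masala in the frame of rack between 0.019 and 0.059 m) or (y of masala_ring in the frame of carrier between 0.019 and 0.059 m and y of masala in the frame of rack between -0.059 and -0.019 m) or (y of masala_ring in the frame of carrier between 0.097 and 0.137 m and y of masala in the frame of rack between -0.137 and -0.097 m)) and x of masala in the frame of rack between -0.02 and 0.02 m and z of masala in the frame of rack between 0.007 and 0.017 m and ((y of turmeric_ring in the frame of carrier between -0.137 and -0.097 m and y of turmeric in the frame of rack between 0.097 and 0.137 m) or (y of turmeric_ring in the frame of carrier between -0.059 and -0.019 m and y of turmeric in the frame of rack between 0.019 and 0.059 m) or (y of turmeric_ring in the frame of carrier between 0.019 and 0.059 m and y of turmeric in the frame of rack between -0.059 and -0.019 m) or (y of turmeric_ring in the frame of carrier between 0.097 and 0.137 m and y of turmeric in the frame of rack between -0.137 and -0.097 m)) and x of turmeric in the frame of rack between -0.02 and 0.02 m and z of turmeric in the frame of rack between 0.007 and 0.017 m); the robot touches nothing.
It fails at once if a jar is tipped by more than about 35 degrees (angle between any of cumin, curry, masala, turmeric's own z axis and vertical above 0.6 rad).
It fails at once if a jar is dropped: it falls free of the fingers faster than 0.7 m/s (about 25 mm) ((linear speed of cumin above 0.7 m/s and contact force between the fingers and cumin below 0.05 N) or (linear speed of curry above 0.7 m/s and contact force between the fingers and curry below 0.05 N) or (linear speed of masala above 0.7 m/s and contact force between the fingers and masala below 0.05 N) or (linear speed of turmeric above 0.7 m/s and contact force between the fingers and turmeric below 0.05 N)).
It also fails if it takes over 102 s, if anything falls off the work surface, if the arm or the gripper's body presses on something with over 40 N, if the wrist force passes 120 N, or if a joint passes its speed limit or range.

## Working session

There is one attempt and no reset: what is moved stays moved. The work goes in short steps, Python scripts to look and compute and a shell command to move; the robot and the scene stay as the last step left them, time stands still between calls to the robot, and variables do not carry over. Pictures are saved under pics/ and viewed, at most 14 in all, crops included, and the job is handed in when it is done.

```bash
mkdir -p pics; ls; python3 - <<'E'
from workcell import env
import cv2
s=env.state();print(s)
for n in("scene","top"):
    cv2.imwrite(f"pics/{n}0.png",env.grab_frame(n)[:,:,::-1]);print(n,env.camera_model(n))
E
```

```text
pics
{'time_s': 0.0, 'qpos': array([ 6.74370519e+01,  1.83524395e+01,  8.97066542e+01, -1.14609556e-03,
        7.20429193e+01, -1.14440377e+00]), 'qvel': array([-0.11548052, -0.0171349 ,  0.03359733,  0.03427415,  0.06640917,
        0.04815527]), 'effort': array([-7.00441378e-04, -4.12477756e+01, -2.31978464e+01,  7.26189651e-02,
        4.55129310e-02, -1.32246309e-04]), 'ee_pos': array([209.77577805, 534.82876284, 213.11059005]), 'ee_rot': array([-1.79897986e+02, -9.48013547e-04,  1.58581809e+02]), 'force': array([ 0.45417379, -0.27673811,  0.93172513]), 'torque': array([ 0.01711719, -0.0197222 ,  0.03978122]), 'gripper_force': 0.0, 'gripper_width': 91.35352253420533}
scene {'fx': 426.04826182661566, 'fy': 426.04826182661566, 'cx': 251.56765070283373, 'cy': 187.87408582231689, 'camera_from_world': array([[-8.77588376e-01, -4.79383758e-01,  5.46391307e-03,
         5.59893798e+02],
       [ 3.23992866e-01, -5.84643040e-01,  7.43788369e-01,
        -6.83050085e+01],
       [-3.53365625e-01,  6.54510296e-01,  6.68392854e-01,
        -1.07518498e+03],
       [ 0.00000000e+00,  0.00000000e+00,  0.00000000e+00,
         1.00000000e+00]])}
top {'fx': 409.9408508905771, 'fy': 409.9408508905771, 'cx': 251.2125733705145, 'cy': 201.19920785469222, 'camera_from_world': array([[ 8.97901753e-03, -9.99958948e-01, -1.21623359e-03,
         2.30040668e+02],
       [ 9.89366604e-01,  8.70732192e-03,  1.45182319e-01,
        -5.10995859e+02],
       [-1.45165768e-01, -2.50689548e-03,  9.89404172e-01,
        -8.06994443e+02],
       [ 0.00000000e+00,  0.00000000e+00,  0.00000000e+00,
         1.00000000e+00]])}
```

View pics/scene0.png

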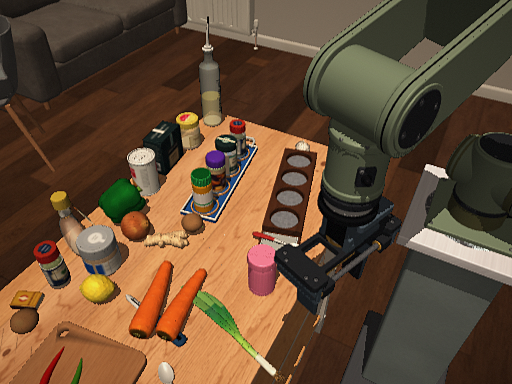

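View pics/top0.png

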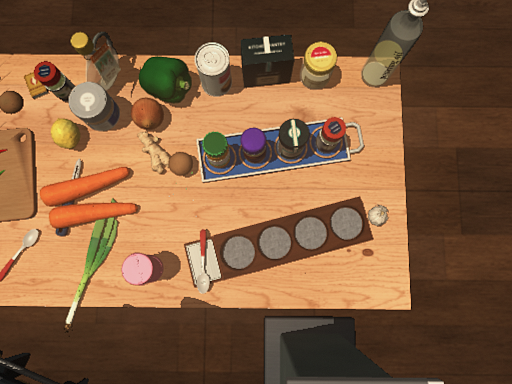

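The top view shows the carrier with its handle at right (357,137). From the handle outward the jars are red cumin (333,130), black masala (293,135), purple curry (254,142) and green turmeric (215,148). The rack's spoon rest is at left (203,262), with wells at (238,252), (275,242), (311,233) and (347,222). Look-alikes: a pink jar at (138,268), to be left alone, and another red-capped jar at (47,72), which is outside the carrier. I'll confirm in an enlarged crop and measure.

```bash
cat > h.py <<'E'
import numpy as np,cv2
from workcell import env
def ray(n,u,v,z,m=None):
    m=m or env.camera_model(n);T=m["camera_from_world"];R=T[:3,:3];t=T[:3,3]
    d=R.T@np.array([(u-m["cx"])/m["fx"],-(v-m["cy"])/m["fy"],-1]);o=-R.T@t
    return (o+d*(z-o[2])/d[2])[:2]
def proj(n,p):
    m=env.camera_model(n);c=(m["camera_from_world"]@[*p,1])[:3]
    return np.array([m["cx"]+m["fx"]*c[0]/-c[2],m["cy"]-m["fy"]*c[1]/-c[2]])
E
python3 - <<'E'
import cv2
im=cv2.imread("pics/top0.png")[105:300,170:400]
cv2.imwrite("pics/crop1.png",cv2.resize(im,None,fx=3.4,fy=3,interpolation=cv2.INTER_CUBIC)[:600,:800] if 0 else cv2.resize(im,(690,585),interpolation=cv2.INTER_CUBIC))
s=cv2.imread("pics/scene0.png")[110:260,170:330]
cv2.imwrite("pics/crop2.png",cv2.resize(s,(640,600),interpolation=cv2.INTER_CUBIC))
E
```

```text
(no output)
```

View pics/crop1.png

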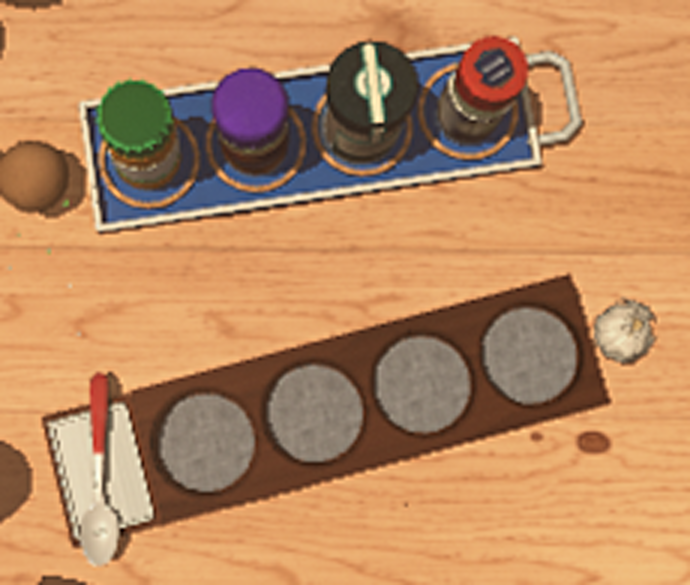

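View pics/crop2.png

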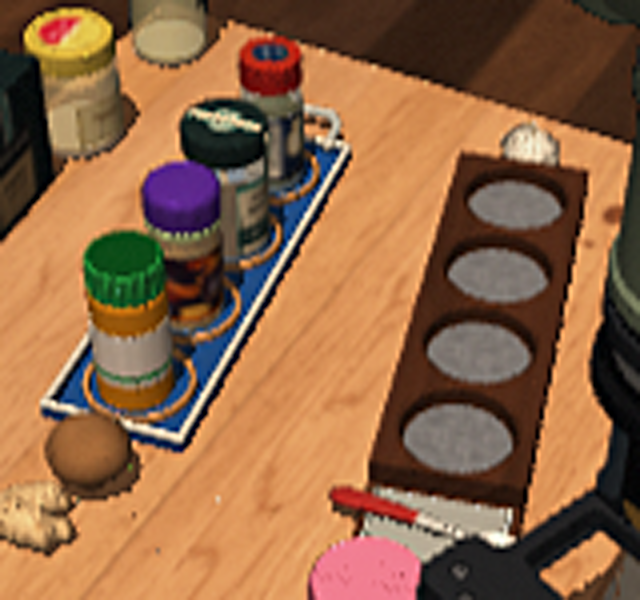

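The crops confirm the four jars in the carrier, with red next to the handle and then black, purple and green. All four wells are empty and the spoon rest is at the left end. Now to measure positions.

```bash
cat > meas.py <<'E'
from h import *
im=cv2.imread("pics/top0.png");big=cv2.resize(im,None,fx=4,fy=4,interpolation=cv2.INTER_CUBIC);hsv=cv2.cvtColor(big,cv2.COLOR_BGR2HSV)
def blobs(mask,box,minA):
    k=np.zeros_like(mask);x0,y0,x1,y1=[4*b for b in box];k[y0:y1,x0:x1]=mask[y0:y1,x0:x1]
    k=cv2.morphologyEx(k,cv2.MORPH_OPEN,np.ones((7,7)))
    cs=cv2.findContours(k,cv2.RETR_EXTERNAL,cv2.CHAIN_APPROX_NONE)[0]
    return [cv2.convexHull(c) for c in cs if cv2.contourArea(c)>minA]
up=lambda p:(np.array(p)+.5)/4-.5
W=[]
for c in blobs(cv2.inRange(hsv,(0,0,60),(179,60,200)),(218,195,370,280),3000):
    (x,y),ax,a=cv2.fitEllipse(c);u=up((x,y));w=ray("top",*u,12);W.append(w);print("well",u,w,np.array(ax)/4)
W=np.array(sorted(W,key=lambda w:-w[1]));print("steps",np.linalg.norm(np.diff(W,axis=0),axis=1))
d=(W[0]-W[-1]);d/=np.linalg.norm(d);c=W.mean(0);print("rack c",c,"yaw of +y",np.degrees(np.arctan2(d[1],d[0])),"fit",[(c+d*k).round(1) for k in(117,39,-39,-117)])
R={"cumin":((0,150,90),(8,255,255),113),"curry":((125,90,50),(150,255,255),114),"turmeric":((45,100,40),(75,255,255),114),"masala":((0,0,0),(179,255,52),108)}
B={"cumin":(318,112,350,145),"curry":(238,122,270,160),"turmeric":(200,125,231,160),"masala":(275,112,312,148)}
P={}
for n,(lo,hi,z) in R.items():
    cc=max(blobs(cv2.inRange(hsv,lo,hi),B[n],500),key=cv2.contourArea);(x,y),r=cv2.minEnclosingCircle(cc);b=cv2.boundingRect(cc)
    u=up((x,y));dpx=b[2]/4
    # top face: left/right extents centre; upper edge + half width
    ut=up((b[0]+b[2]/2,b[1]+b[2]/2*0.99));P[n]=ray("top",*ut,z)
    w=ray("top",ut[0]-dpx/2,ut[1],z)-ray("top",ut[0]+dpx/2,ut[1],z)
    print(n,"px",ut,"bbox",np.array(b)/4,"xy",P[n],"diam",np.linalg.norm(w),"scene px",proj("scene",[*P[n],z]))
o=["cumin","masala","curry","turmeric"];Q=np.array([P[k] for k in o]);print("jar steps",np.linalg.norm(np.diff(Q,axis=0),axis=1))
e=Q[-1]-Q[0];print("carrier dir",np.degrees(np.arctan2(e[1],e[0])))
E
python3 meas.py
```

```text
well [238.29667664 252.16061401] [405.05598049 260.59864667] [30.88806725 31.8706646 ]
well [274.30960083 242.38085938] [426.03268335 185.54931258] [30.9057827  31.70210075]
well [310.11126709 232.8298645 ] [446.66631221 110.44544787] [30.72488785 31.46034813]
well [345.8911438  223.07562256] [467.8643131   34.88355385] [30.16443634 31.53505707]
steps [77.92576346 77.8866942  78.47901038]
rack c [436.40482229 147.86924024] yaw of +y 105.54995839428726 fit [array([405. , 260.6]), array([425.9, 185.4]), array([446.9, 110.3]), array([467.8,  35.2])]
cumin px [334.      128.38125] bbox [322.5  117.    23.75  22.25] xy [640.78270896  76.44220763] diam 45.66468042038118 scene px [237.62848478 123.15085187]
curry px [252.625 140.25 ] bbox [240.5  128.25  25.    24.  ] xy [615.54870114 232.73687857] diam 47.820292369211906 scene px [215.03436305 155.90474729]
turmeric px [214.375  143.7525] bbox [202.5  132.    24.5   23.75] xy [608.00524281 305.7554951 ] diam 46.8148634955657 scene px [201.28666233 173.28251137]Traceback (most recent call last):
  File "meas.py", line 18, in <module>
    cc=max(blobs(cv2.inRange(hsv,lo,hi),B[n],500),key=cv2.contourArea);(x,y),r=cv2.minEnclosingCircle(cc);b=cv2.boundingRect(cc)
ValueError: max() iterable argument is empty
```

```bash
python3 - <<'E'
from h import *
m=ray("top",294.1,133.2,108);print("masala",m,proj("scene",[*m,108]),"scene ray",ray("scene",225.8,139.5,108))
# box/yellow jar/pepper heights neighbours: look at top extents at 150mm
for n,u,v,z in[("box near edge",268,84,0),("box nearL",247,86,0),("yellowjar base",318,86,0),("yellow cap",320,52,110),("garlic",378,214,30),("pepper",165,102,0),("potato",181,163,30)]:print(n,ray("top",u,v,z))
# two-view box top near corner
E
```

```text
masala [632.12901749 152.70374497] [226.04886784 139.62994137] scene ray [633.00887767 152.5199738 ]
box near edge [780.82551192 199.35057987]
box nearL [775.69183005 246.47192616]
yellowjar base [777.03612671  87.13323043]
yellow cap [799.05387744 100.42951348]
garlic [485.57476431 -27.82524642]
pepper [736.50305394 429.09723153]
potato [590.08072441 383.288238  ]
```

```bash
cat > go.py <<'E'
import sys,numpy as np
from workcell import env
s=env.state();t=np.array(list(map(float,sys.argv[1:4])));p=s["ee_pos"];y=np.radians(s["ee_rot"][2]);d=t-p
print("at",p.round(1),"rot",s["ee_rot"].round(2),"t",s["time_s"],"units:",(np.array([np.cos(y)*d[0]+np.sin(y)*d[1],np.sin(y)*d[0]-np.cos(y)*d[1],-d[2]])/30).round(2))
E
python3 -m jog '{"jaw":[91,91,91,91,91,91,91],"slide":[[0,0,0],[0,0,0],[0,0,0],[0,0,0],[0,0,0],[0,0,0],[0,0,0]],"spin":[1,1,1,1,1,1,1]}' 20; python3 go.py 641 76.5 150
```

```text
time_s: 0.8
ee_pos: [209.9, 535.0, 213.5]
ee_rot: [-180.0, 0.0, 102.3]
force: [-0.1, 0.4, -0.5]
gripper_width: 91.2
gripper_force: 0.0
at [209.9 535.  213.5] rot [-1.7997e+02  5.0000e-02  1.0225e+02] t 0.8 units: [-17.99  10.8    2.12]
```

```bash
python3 -m jog '{"jaw":[91,91,91,91,91,91,91,91,91,91],"slide":[[-0.9,0.54,0],[-0.9,0.54,0],[-0.9,0.54,0],[-0.9,0.54,0],[-0.9,0.54,0],[-0.9,0.54,0],[-0.9,0.54,0],[-0.9,0.54,0],[-0.9,0.54,0],[-0.9,0.54,0]],"spin":[0,0,0,0,0,0,0,0,0,0]}' 20 >/dev/null;  python3 -m jog '{"jaw":[91,91,91,91,91,91,91,91,91,91],"slide":[[-0.9,0.54,0],[-0.9,0.54,0],[-0.9,0.54,0],[-0.9,0.54,0],[-0.9,0.54,0],[-0.9,0.54,0],[-0.9,0.54,0],[-0.9,0.54,0],[-0.9,0.54,0],[-0.9,0.54,0]],"spin":[0,0,0,0,0,0,0,0,0,0]}' 20; python3 go.py 641 76.5 150; python3 - <<'E'
from h import *
import cv2
cv2.imwrite("pics/w1.png",env.grab_frame("wrist")[:,:,::-1]); s=env.state()
print([proj("wrist",p).round() for p in([641,76.5,113],[632,152.7,108],[615.5,232.7,114])])
E
```

```text
time_s: 2.8
ee_pos: [644.3, 77.8, 213.4]
ee_rot: [-179.9, -0.0, 102.6]
force: [-0.3, 0.2, 0.4]
gripper_width: 90.8
gripper_force: 0.0
at [644.3  77.8 213.4] rot [-1.7994e+02 -2.0000e-02  1.0258e+02] t 2.8 units: [-0.02 -0.12  2.11]
[array([250., 192.]), array([258., 108.]), array([259.,   2.])]
```

View pics/w1.png

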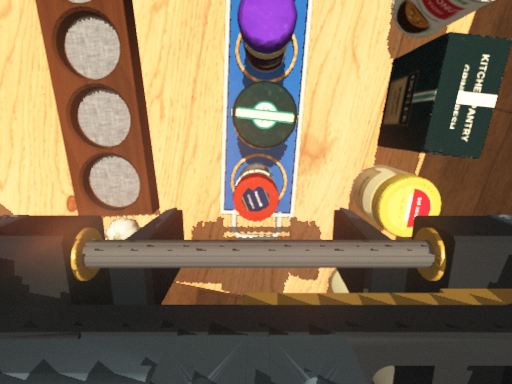

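The wrist view shows the red cap at (257,198), the black one at (265,113) and the purple at (268,18). These are about 7 px off the predictions, possibly because the arm was still settling, so I'll check again at rest.

```bash
python3 - <<'E'
from h import *
for i in range(3):
    s=env.state();m=env.camera_model("wrist");im=env.grab_frame("wrist")
    h=cv2.cvtColor(im,cv2.COLOR_RGB2HSV)
    for n,lo,hi,z,(r0,r1) in(("cumin",(0,150,90),(8,255,255),113,(165,230)),("masala",(30,20,0),(90,255,60),108,(75,150))):
        k=cv2.inRange(h,lo,hi);q=np.zeros_like(k);q[r0:r1,220:310]=k[r0:r1,220:310]
        c=max(cv2.findContours(q,0,1)[0],key=cv2.contourArea);(x,y),r=cv2.minEnclosingCircle(c);print(n,(x,y,r),ray("wrist",x,y,z,m))
    print(s["ee_pos"])
E
python3 go.py 641 76.5 150
```

```text
cumin (252.5, 192.03192138671875, 24.161693572998047) [643.37854719  77.35846526]
masala (268.0, 78.0, 11.401854515075684) [635.27196508 178.82373036]
[647.78536209  73.86419484 212.86776845]
cumin (254.5, 194.5, 24.135135650634766) [643.46456558  77.71382909]
masala (291.0, 96.0, 9.999999747378752e-05) [656.2652379 170.8887661]
[645.78976939  75.89043296 212.72605139]
cumin (255.78427124023438, 196.63705444335938, 23.93816566467285) [643.44270277  77.70548986]
masala (264.0, 81.0, 4.000100135803223) [628.47013858 179.74861248]
[644.31703898  77.53115797 212.83091703]
at [643.5  78.6 213. ] rot [-1.7989e+02 -5.0000e-02  1.0251e+02] t 3.0 units: [-0.05 -0.1   2.1 ]
```

Once the arm settled, the wrist view gives cumin at (643,77.5), in agreement with the top camera. Descending to grasp it.

```bash
python3 -m jog '{"jaw":[91,91,91,91,91,91,91,91,91],"slide":[[0.0,-0.05,0.6],[0,0,0.6],[0,0,0.6],[0,0,0.6],[0,0,0.6],[0,0,0.6],[0,0,0.6],[0,0,0.6],[0,0,0.45]],"spin":[0,0,0,0,0,0,0,0,0]}' 20; python3 -m jog '{"jaw":[91,40,30,30,30,30,30,30,30,30],"slide":[[0,0,0],[0,0,0],[0,0,0],[0,0,0],[0,0,0],[0,0,0],[0,0,0],[0,0,0],[0,0,0],[0,0,0]],"spin":[0,0,0,0,0,0,0,0,0,0]}' 20
```

```text
time_s: 3.9
ee_pos: [640.9, 79.7, 55.4]
ee_rot: [-179.9, -0.0, 102.7]
force: [0.2, 0.0, -0.0]
gripper_width: 91.1
gripper_force: 0.0
time_s: 4.9
ee_pos: [642.3, 78.5, 56.6]
ee_rot: [-180.0, -0.0, 102.6]
force: [-0.9, -0.4, 1.5]
gripper_width: 44.2
gripper_force: 20.0
```

```bash
python3 -m jog '{"jaw":[30,30,30,30,30,30,30],"slide":[[0,0,-0.2],[0,0,-0.5],[0,0,-0.6],[0,0,-0.6],[0,0,-0.6],[0,0,-0.5],[0,0,0]],"spin":[0,0,0,0,0,0,0]}' 20; python3 go.py 405 260.6 145
```

```text
time_s: 5.6
ee_pos: [643.8, 78.7, 149.0]
ee_rot: [179.7, 0.0, 102.6]
force: [1.1, 1.3, -0.6]
gripper_width: 43.9
gripper_force: 20.0
at [643.8  78.7 149. ] rot [1.7971e+02 2.0000e-02 1.0258e+02] t 5.6 units: [ 7.65 -6.45  0.13]
```

```bash
python3 -m jog '{"jaw":[30,30,30,30],"slide":[[0,-0.4,0],[0,-0.8,0],[0,-0.8,0],[0,-0.8,0]],"spin":[0,0,0,0]}' 20 >/dev/null; python3 -m jog '{"jaw":[30,30,30,30,30,30,30,30,30,30],"slide":[[0.65,-0.3,0],[0.9,-0.4,0],[0.9,-0.4,0],[0.9,-0.4,0],[0.9,-0.4,0],[0.9,-0.4,0],[0.9,-0.4,0],[0.9,-0.4,0],[0.7,-0.4,0],[0,-0.15,0]],"spin":[0,0,0,0,0,0,0,0,0,0]}' 20 >/dev/null; python3 -m jog '{"jaw":[30,30,30],"slide":[[0,0,0],[0,0,0],[0,0,0]],"spin":[0,0,0]}' 20; python3 go.py 405 260.6 63
```

```text
time_s: 7.3
ee_pos: [404.2, 259.7, 146.3]
ee_rot: [180.0, 0.0, 102.5]
force: [-0.6, -0.1, -0.6]
gripper_width: 44.0
gripper_force: 20.0
at [404.2 259.7 146.3] rot [1.7999e+02 1.0000e-02 1.0251e+02] t 7.3 units: [0.02 0.03 2.78]
```

```bash
python3 -m jog '{"jaw":[30,30,30,30,30,30,30],"slide":[[0,0,0.5],[0,0,0.6],[0,0,0.6],[0,0,0.5],[0,0,0.25],[0,0,0.1],[0,0,0]],"spin":[0,0,0,0,0,0,0]}' 20;python3 -m jog '{"jaw":[30,30,30],"slide":[[0,0,0.07],[0,0,0.05],[0,0,0]],"spin":[0,0,0]}' 20;python3 -m jog '{"jaw":[30,30,30],"slide":[[0,0,0.05],[0,0,0],[0,0,0]],"spin":[0,0,0]}' 20
```

```text
time_s: 8.0
ee_pos: [403.9, 260.2, 70.0]
ee_rot: [180.0, -0.0, 102.6]
force: [-0.1, 0.1, -1.5]
gripper_width: 43.7
gripper_force: 20.0
time_s: 8.3
ee_pos: [403.6, 260.4, 66.6]
ee_rot: [180.0, -0.0, 102.6]
force: [0.7, 0.3, -1.0]
gripper_width: 44.1
gripper_force: 20.0
time_s: 8.6
ee_pos: [403.5, 260.4, 64.9]
ee_rot: [180.0, -0.0, 102.6]
force: [-0.8, 0.6, -1.0]
gripper_width: 44.4
gripper_force: 20.0
```

```bash
python3 -m jog '{"jaw":[30,30],"slide":[[0,0,0.04],[0,0,0]],"spin":[0,0]}' 20;python3 -m jog '{"jaw":[30,30],"slide":[[0,0,0.04],[0,0,0]],"spin":[0,0]}' 20
```

```text
time_s: 8.8
ee_pos: [403.6, 260.5, 64.5]
ee_rot: [180.0, -0.0, 102.6]
force: [-0.9, -0.5, 5.6]
gripper_width: 43.7
gripper_force: 20.0
time_s: 9.0
ee_pos: [403.6, 260.6, 64.4]
ee_rot: [180.0, -0.0, 102.6]
force: [-4.3, -1.5, 15.5]
gripper_width: 44.0
gripper_force: 20.0
```

Contact with the well floor is felt at 64.4, matching the expected height. Releasing, then rising.

```bash
python3 -m jog '{"jaw":[30,50,70,91,91,91,91],"slide":[[0,0,-0.03],[0,0,0],[0,0,0],[0,0,0],[0,0,0],[0,0,0],[0,0,0]],"spin":[0,0,0,0,0,0,0]}' 20;python3 -m jog '{"jaw":[91,91,91,91,91,91],"slide":[[0,0,-0.3],[0,0,-0.6],[0,0,-0.7],[0,0,-0.7],[0,0,-0.7],[0,0,-0.3]],"spin":[0,0,0,0,0,0]}' 20; python3 go.py 633 152.7 160
```

```text
time_s: 9.7
ee_pos: [403.5, 260.4, 63.2]
ee_rot: [-180.0, -0.0, 102.6]
force: [-1.5, 0.1, 0.3]
gripper_width: 86.7
gripper_force: 0.0
time_s: 10.3
ee_pos: [404.5, 261.0, 164.8]
ee_rot: [179.8, -0.1, 102.6]
force: [0.0, 0.0, -0.0]
gripper_width: 91.1
gripper_force: 0.0
at [404.5 261.  164.8] rot [ 1.7976e+02 -8.0000e-02  1.0258e+02] t 10.3 units: [-5.18  6.65  0.16]
```

```bash
python3 -m jog '{"jaw":[91,91,91,91,91,91,91,91,91,91],"slide":[[-0.5,0.6,0],[-0.65,0.85,0],[-0.65,0.85,0],[-0.65,0.85,0],[-0.65,0.85,0],[-0.65,0.85,0],[-0.65,0.85,0],[-0.5,0.7,0],[-0.3,0.3,0],[0,0,0]],"spin":[0,0,0,0,0,0,0,0,0,0]}' 20 >/dev/null; python3 -m jog '{"jaw":[91,91,91],"slide":[[0,0,0],[0,0,0],[0,0,0]],"spin":[0,0,0]}' 20; python3 go.py 634 153 56
```

```text
time_s: 11.6
ee_pos: [632.7, 152.6, 162.7]
ee_rot: [-180.0, -0.0, 102.6]
force: [-0.9, -0.4, -0.3]
gripper_width: 91.1
gripper_force: 0.0
at [632.7 152.6 162.7] rot [-1.7999e+02 -2.0000e-02  1.0264e+02] t 11.6 units: [0.   0.05 3.56]
```

```bash
python3 -m jog '{"jaw":[91,91,91,91,91,91,91],"slide":[[0,0.05,0.5],[0,0,0.6],[0,0,0.6],[0,0,0.6],[0,0,0.6],[0,0,0.5],[0,0,0.15]],"spin":[0,0,0,0,0,0,0]}' 20; python3 -m jog '{"jaw":[80,60,45,45,45,45,45,45],"slide":[[0,0,0],[0,0,0],[0,0,0],[0,0,0],[0,0,0],[0,0,0],[0,0,0],[0,0,0]],"spin":[0,0,0,0,0,0,0,0]}' 20; python3 -m jog '{"jaw":[45,45,45,45,45,45,45],"slide":[[0,0,-0.2],[0,0,-0.5],[0,0,-0.6],[0,0,-0.6],[0,0,-0.6],[0,0,-0.5],[0,0,0]],"spin":[0,0,0,0,0,0,0]}' 20; python3 go.py 425.9 185.4 146
```

```text
time_s: 12.3
ee_pos: [633.5, 152.5, 54.4]
ee_rot: [-179.8, -0.0, 102.6]
force: [-0.4, -0.5, -0.8]
gripper_width: 90.7
gripper_force: 0.0
time_s: 13.1
ee_pos: [635.2, 152.2, 56.5]
ee_rot: [180.0, -0.0, 102.6]
force: [-2.3, -1.9, 5.4]
gripper_width: 57.2
gripper_force: 19.9
time_s: 13.8
ee_pos: [636.5, 152.6, 147.9]
ee_rot: [179.7, -0.0, 102.6]
force: [-0.3, -0.1, -2.3]
gripper_width: 56.9
gripper_force: 19.9
at [636.5 152.6 147.9] rot [ 1.7973e+02 -1.0000e-02  1.0259e+02] t 13.8 units: [ 2.6  -6.61  0.06]
```

```bash
python3 -m jog '{"jaw":[45,45,45,45,45,45,45,45,45,45],"slide":[[0,-0.4,0],[0.25,-0.8,0],[0.35,-0.8,0],[0.35,-0.8,0],[0.35,-0.8,0],[0.35,-0.8,0],[0.35,-0.8,0],[0.35,-0.8,0],[0.2,-0.53,0],[0,0,0]],"spin":[0,0,0,0,0,0,0,0,0,0]}' 20 >/dev/null; python3 -m jog '{"jaw":[45,45,45,45],"slide":[[0,0,0],[0,0,0],[0,0,0],[0,0,0]],"spin":[0,0,0,0]}' 20; python3 go.py 425.9 185.4 64; python3 - <<'E'
from h import *
cv2.imwrite("pics/s2.png",cv2.resize(env.grab_frame("scene")[90:280,170:400,::-1],(690,570),interpolation=cv2.INTER_CUBIC))
E
```

```text
time_s: 15.2
ee_pos: [427.9, 184.1, 145.6]
ee_rot: [-180.0, -0.0, 102.6]
force: [-0.2, -0.4, -2.1]
gripper_width: 57.2
gripper_force: 19.9
at [427.9 184.1 145.6] rot [-180.     -0.    102.55] t 15.2 units: [ 0.06 -0.06  2.72]
```

View pics/s2.png

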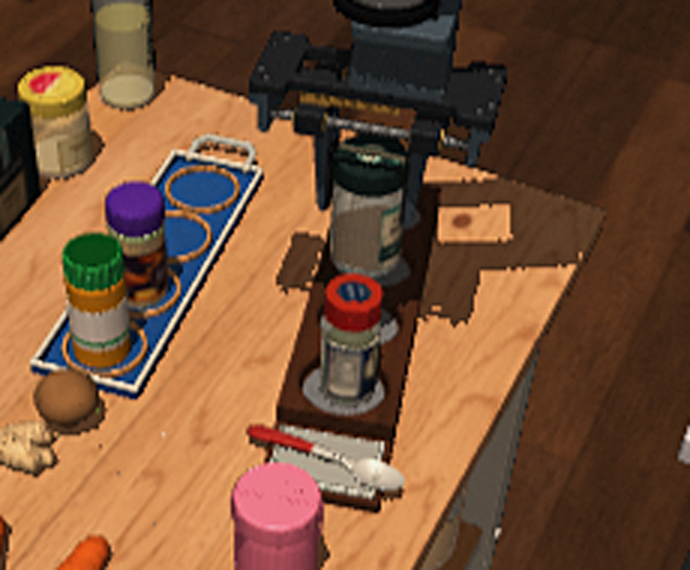

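The scene view shows cumin upright in the first well (crop 352,340) and masala hanging upright in the gripper over the second. Lowering it with a small correction.

```bash
python3 -m jog '{"jaw":[45,45,45,45,45,45,45],"slide":[[0.05,-0.06,0.5],[0,0,0.6],[0,0,0.6],[0,0,0.5],[0,0,0.25],[0,0,0],[0,0,0]],"spin":[0,0,0,0,0,0,0]}' 20;python3 -m jog '{"jaw":[45,45,45,45],"slide":[[0,0,0.08],[0,0,0.07],[0,0,0.04],[0,0,0]],"spin":[0,0,0,0]}' 20;python3 -m jog '{"jaw":[45,45],"slide":[[0,0,0.04],[0,0,0]],"spin":[0,0]}' 20
```

```text
time_s: 15.95
ee_pos: [425.8, 185.5, 72.8]
ee_rot: [179.9, -0.0, 102.6]
force: [0.6, 0.4, -1.7]
gripper_width: 57.0
gripper_force: 19.9
time_s: 16.35
ee_pos: [425.1, 185.3, 66.7]
ee_rot: [180.0, -0.0, 102.6]
force: [0.0, 0.2, -2.0]
gripper_width: 57.4
gripper_force: 19.9
time_s: 16.55
ee_pos: [425.1, 185.3, 65.4]
ee_rot: [-180.0, -0.0, 102.6]
force: [-0.7, 0.2, -2.4]
gripper_width: 56.9
gripper_force: 19.9
```

```bash
python3 -m jog '{"jaw":[45,45],"slide":[[0,0,0.04],[0,0,0]],"spin":[0,0]}' 20;python3 -m jog '{"jaw":[45,45],"slide":[[0,0,0.04],[0,0,0]],"spin":[0,0]}' 20
```

```text
time_s: 16.75
ee_pos: [425.2, 185.3, 64.4]
ee_rot: [180.0, -0.0, 102.6]
force: [-0.8, -0.0, 0.8]
gripper_width: 56.7
gripper_force: 19.9
time_s: 16.95
ee_pos: [425.0, 185.0, 64.1]
ee_rot: [-180.0, 0.0, 102.6]
force: [-2.4, -2.2, 9.4]
gripper_width: 56.7
gripper_force: 20.0
```

```bash
python3 -m jog '{"jaw":[45,60,75,91,91,91],"slide":[[0,0,-0.03],[0,0,0],[0,0,0],[0,0,0],[0,0,0],[0,0,0]],"spin":[0,0,0,0,0,0]}' 20;python3 -m jog '{"jaw":[91,91,91,91,91,91,91],"slide":[[0,0,-0.3],[0,0,-0.6],[0,0,-0.7],[0,0,-0.7],[0,0,-0.7],[0,0,-0.3],[0,0,0]],"spin":[0,0,0,0,0,0,0]}' 20; python3 go.py 616.8 233.2 163
```

```text
time_s: 17.55
ee_pos: [425.2, 185.3, 63.9]
ee_rot: [-180.0, -0.0, 102.6]
force: [-0.1, -0.1, -0.3]
gripper_width: 88.8
gripper_force: 0.0
time_s: 18.25
ee_pos: [426.0, 185.6, 164.4]
ee_rot: [179.8, -0.0, 102.6]
force: [0.4, 0.1, -0.5]
gripper_width: 91.4
gripper_force: 0.0
at [426.  185.6 164.4] rot [ 1.7981e+02 -4.0000e-02  1.0258e+02] t 18.25 units: [0.16 6.55 0.05]
```

```bash
python3 -m jog '{"jaw":[91,91,91,91,91,91,91,91,91,91],"slide":[[0,0.55,0],[0.02,0.8,0],[0.02,0.8,0],[0.02,0.8,0],[0.02,0.8,0],[0.02,0.8,0],[0.02,0.8,0],[0.02,0.8,0],[0.02,0.4,0],[0,0,0]],"spin":[0,0,0,0,0,0,0,0,0,0]}' 20 >/dev/null; python3 -m jog '{"jaw":[91,91,91,91],"slide":[[0,0,0],[0,0,0],[0,0,0],[0,0,0]],"spin":[0,0,0,0]}' 20; python3 go.py 616.8 233.2 56
```

```text
time_s: 19.65
ee_pos: [615.4, 232.7, 163.2]
ee_rot: [180.0, -0.0, 102.6]
force: [0.3, -0.3, -0.7]
gripper_width: 90.9
gripper_force: 0.0
at [615.4 232.7 163.2] rot [ 1.7999e+02 -1.0000e-02  1.0259e+02] t 19.65 units: [0.01 0.05 3.57]
```

```bash
python3 -m jog '{"jaw":[91,91,91,91,91,91,91],"slide":[[0,0.05,0.5],[0,0,0.6],[0,0,0.6],[0,0,0.6],[0,0,0.6],[0,0,0.5],[0,0,0.15]],"spin":[0,0,0,0,0,0,0]}' 20 >/dev/null; python3 -m jog '{"jaw":[80,60,40,40,40,40,40,40,40],"slide":[[0,0,0],[0,0,0],[0,0,0],[0,0,0],[0,0,0],[0,0,0],[0,0,0],[0,0,0],[0,0,0]],"spin":[0,0,0,0,0,0,0,0,0]}' 20; python3 -m jog '{"jaw":[40,40,40,40,40,40,40,40],"slide":[[0,0,-0.2],[0,0,-0.5],[0,0,-0.6],[0,0,-0.6],[0,0,-0.6],[0,0,-0.5],[0,0,0],[0,0,0]],"spin":[0,0,0,0,0,0,0,0]}' 20; python3 go.py 446.9 110.3 146
```

```text
time_s: 21.25
ee_pos: [617.7, 233.2, 56.8]
ee_rot: [179.9, -0.0, 102.6]
force: [0.4, -0.8, 2.1]
gripper_width: 48.2
gripper_force: 20.0
time_s: 22.05
ee_pos: [617.0, 233.0, 146.1]
ee_rot: [-180.0, 0.0, 102.6]
force: [-0.5, -1.0, -1.5]
gripper_width: 48.4
gripper_force: 20.0
at [617.  233.  146.1] rot [-179.97    0.    102.58] t 22.05 units: [-2.76 -6.43  0.  ]
```

```bash
python3 -m jog '{"jaw":[40,40,40,40,40,40,40,40,40,40],"slide":[[-0.1,-0.4,0],[-0.35,-0.8,0],[-0.35,-0.8,0],[-0.35,-0.8,0],[-0.35,-0.8,0],[-0.35,-0.8,0],[-0.35,-0.8,0],[-0.35,-0.8,0],[-0.21,-0.43,0],[0,0,0]],"spin":[0,0,0,0,0,0,0,0,0,0]}' 20 >/dev/null; python3 -m jog '{"jaw":[40,40,40,40],"slide":[[0,0,0],[0,0,0],[0,0,0],[0,0,0]],"spin":[0,0,0,0]}' 20; python3 go.py 446.9 110.3 64
```

```text
time_s: 23.45
ee_pos: [447.7, 110.7, 146.3]
ee_rot: [180.0, -0.0, 102.6]
force: [0.2, -0.3, -0.7]
gripper_width: 48.2
gripper_force: 20.0
at [447.7 110.7 146.3] rot [ 1.8000e+02 -1.0000e-02  1.0261e+02] t 23.45 units: [-0.01 -0.03  2.74]
```

```bash
python3 -m jog '{"jaw":[40,40,40,40,40,40,40],"slide":[[-0.01,-0.03,0.5],[0,0,0.6],[0,0,0.6],[0,0,0.5],[0,0,0.25],[0,0,0],[0,0,0]],"spin":[0,0,0,0,0,0,0]}' 20 >/dev/null;python3 -m jog '{"jaw":[40,40,40,40],"slide":[[0,0,0.1],[0,0,0.1],[0,0,0.05],[0,0,0]],"spin":[0,0,0,0]}' 20;python3 -m jog '{"jaw":[40,40,40],"slide":[[0,0,0.04],[0,0,0],[0,0,0]],"spin":[0,0,0]}' 20
```

```text
time_s: 24.55
ee_pos: [446.2, 109.7, 65.3]
ee_rot: [-180.0, -0.0, 102.6]
force: [0.6, 1.2, -0.7]
gripper_width: 48.0
gripper_force: 20.0
time_s: 24.85
ee_pos: [446.5, 109.8, 64.8]
ee_rot: [180.0, -0.0, 102.6]
force: [-1.2, -1.2, 5.5]
gripper_width: 48.0
gripper_force: 20.0
```

Curry is in contact with the well floor. Release, rise, and go for the turmeric.

```bash
python3 -m jog '{"jaw":[40,55,75,91,91,91,91],"slide":[[0,0,0],[0,0,0],[0,0,0],[0,0,0],[0,0,0],[0,0,0],[0,0,0]],"spin":[0,0,0,0,0,0,0]}' 20;python3 -m jog '{"jaw":[91,91,91,91,91,91,91],"slide":[[0,0,-0.3],[0,0,-0.6],[0,0,-0.7],[0,0,-0.7],[0,0,-0.7],[0,0,-0.3],[0,0,0]],"spin":[0,0,0,0,0,0,0]}' 20; python3 go.py 609 306 163
```

```text
time_s: 25.55
ee_pos: [446.4, 109.8, 64.2]
ee_rot: [-180.0, -0.0, 102.6]
force: [-0.8, 1.0, -0.2]
gripper_width: 90.1
gripper_force: 0.0
time_s: 26.25
ee_pos: [447.2, 110.0, 164.6]
ee_rot: [179.8, -0.0, 102.6]
force: [0.6, 0.1, -1.0]
gripper_width: 91.4
gripper_force: 0.0
at [447.2 110.  164.6] rot [179.81  -0.   102.58] t 26.25 units: [5.2  6.69 0.05]
```

```bash
python3 -m jog '{"jaw":[91,91,91,91,91,91,91,91,91,91],"slide":[[0.4,0.5,0],[0.6,0.8,0],[0.6,0.8,0],[0.6,0.8,0],[0.6,0.8,0],[0.6,0.8,0],[0.6,0.8,0],[0.6,0.8,0],[0.6,0.6,0],[0,0,0]],"spin":[0,0,0,0,0,0,0,0,0,0]}' 20 >/dev/null; python3 -m jog '{"jaw":[91,91,91,91],"slide":[[0,0,0],[0,0,0],[0,0,0],[0,0,0]],"spin":[0,0,0,0]}' 20; python3 go.py 609 306 56
```

```text
time_s: 27.65
ee_pos: [608.2, 305.1, 163.6]
ee_rot: [180.0, -0.0, 102.5]
force: [0.0, -0.4, -0.1]
gripper_width: 91.2
gripper_force: 0.0
at [608.2 305.1 163.6] rot [179.99  -0.   102.55] t 27.65 units: [0.02 0.03 3.59]
```

```bash
python3 -m jog '{"jaw":[91,91,91,91,91,91,91],"slide":[[0.02,0.03,0.5],[0,0,0.6],[0,0,0.6],[0,0,0.6],[0,0,0.6],[0,0,0.5],[0,0,0.15]],"spin":[0,0,0,0,0,0,0]}' 20 >/dev/null; python3 -m jog '{"jaw":[80,60,40,40,40,40,40,40,40],"slide":[[0,0,0],[0,0,0],[0,0,0],[0,0,0],[0,0,0],[0,0,0],[0,0,0],[0,0,0],[0,0,0]],"spin":[0,0,0,0,0,0,0,0,0]}' 20; python3 -m jog '{"jaw":[40,40,40,40,40,40,40,40],"slide":[[0,0,-0.2],[0,0,-0.5],[0,0,-0.6],[0,0,-0.6],[0,0,-0.6],[0,0,-0.5],[0,0,0],[0,0,0]],"spin":[0,0,0,0,0,0,0,0]}' 20; python3 go.py 467.8 35.2 146
```

```text
time_s: 29.25
ee_pos: [609.5, 306.7, 57.2]
ee_rot: [180.0, -0.0, 102.6]
force: [0.5, 0.5, 2.0]
gripper_width: 48.6
gripper_force: 20.0
time_s: 30.05
ee_pos: [609.2, 306.6, 147.2]
ee_rot: [180.0, -0.0, 102.6]
force: [0.9, 0.9, -1.5]
gripper_width: 48.9
gripper_force: 20.0
at [609.2 306.6 147.2] rot [ 1.7997e+02 -1.0000e-02  1.0258e+02] t 30.05 units: [-7.8  -6.57  0.04]
```

```bash
python3 -m jog '{"jaw":[40,40,40,40,40,40,40,40,40,40],"slide":[[-0.4,-0.1,0],[-0.85,-0.3,0],[-0.85,-0.3,0],[-0.85,-0.3,0],[-0.85,-0.3,0],[-0.85,-0.3,0],[-0.85,-0.3,0],[-0.85,-0.3,0],[-0.85,-0.3,0],[-0.6,-0.5,0]],"spin":[0,0,0,0,0,0,0,0,0,0]}' 20 >/dev/null; python3 -m jog '{"jaw":[40,40,40,40,40,40,40,40,40],"slide":[[0,-0.8,0],[0,-0.8,0],[0,-0.8,0],[0,-0.8,0],[0,-0.37,0],[0,0,0],[0,0,0],[0,0,0],[0,0,0]],"spin":[0,0,0,0,0,0,0,0,0]}' 20; python3 go.py 467.8 35.2 64
```

```text
time_s: 31.95
ee_pos: [468.8, 35.4, 146.6]
ee_rot: [180.0, -0.0, 102.6]
force: [1.3, 0.5, -1.4]
gripper_width: 48.8
gripper_force: 20.0
at [468.8  35.4 146.6] rot [179.98  -0.   102.6 ] t 31.95 units: [-0.   -0.04  2.75]
```

```bash
python3 -m jog '{"jaw":[40,40,40,40,40,40,40],"slide":[[0,-0.04,0.5],[0,0,0.6],[0,0,0.6],[0,0,0.5],[0,0,0.25],[0,0,0],[0,0,0]],"spin":[0,0,0,0,0,0,0]}' 20 >/dev/null;python3 -m jog '{"jaw":[40,40,40,40],"slide":[[0,0,0.1],[0,0,0.1],[0,0,0.05],[0,0,0]],"spin":[0,0,0,0]}' 20;python3 -m jog '{"jaw":[40,40,40],"slide":[[0,0,0.04],[0,0,0],[0,0,0]],"spin":[0,0,0]}' 20
```

```text
time_s: 33.05
ee_pos: [466.6, 35.0, 65.6]
ee_rot: [-180.0, -0.0, 102.6]
force: [-0.0, -0.0, -1.0]
gripper_width: 48.5
gripper_force: 20.0
time_s: 33.35
ee_pos: [466.9, 35.0, 65.1]
ee_rot: [180.0, 0.0, 102.6]
force: [-0.6, 0.7, 4.6]
gripper_width: 48.6
gripper_force: 20.0
```

Turmeric is in contact with the well floor. Release, rise clear, then look.

```bash
python3 -m jog '{"jaw":[40,55,75,91,91,91,91],"slide":[[0,0,0],[0,0,0],[0,0,0],[0,0,0],[0,0,0],[0,0,0],[0,0,0]],"spin":[0,0,0,0,0,0,0]}' 20;python3 -m jog '{"jaw":[91,91,91,91,91,91,91],"slide":[[0,0,-0.3],[0,0,-0.6],[0,0,-0.7],[0,0,-0.7],[0,0,-0.7],[0,0,-0.7],[0,0,-0.4]],"spin":[0,0,0,0,0,0,0]}' 20;python3 -m jog '{"jaw":[91,91,91,91,91,91,91,91,91,91],"slide":[[0,0.5,0],[0,0.8,0],[0,0.8,0],[0,0.8,0],[0,0.8,0],[0,0.8,0],[0,0.5,0],[0,0,0],[0,0,0],[0,0,0]],"spin":[0,0,0,0,0,0,0,0,0,0]}' 20; python3 - <<'E'
from h import *
t=env.grab_frame("top");s=env.grab_frame("scene")
cv2.imwrite("pics/end.png",np.hstack([cv2.resize(t[160:310,170:400,::-1],(400,400)),cv2.resize(s[90:280,190:400,::-1],(400,400))]))
print({n:proj("top",[x,y,z]).round(1)-[170,160] for n,x,y,z in(("cumin",405,260.6,121),("masala",425.9,185.4,116),("curry",446.9,110.3,122),("turmeric",467.8,35.2,122))})
E
```

```text
time_s: 34.05
ee_pos: [466.7, 35.0, 64.5]
ee_rot: [-180.0, -0.0, 102.6]
force: [-0.7, -0.3, 0.2]
gripper_width: 90.0
gripper_force: 0.0
time_s: 34.75
ee_pos: [467.5, 35.1, 189.8]
ee_rot: [179.8, 0.0, 102.6]
force: [0.2, -0.6, -0.2]
gripper_width: 91.0
gripper_force: 0.0
time_s: 35.75
ee_pos: [612.1, 67.5, 187.6]
ee_rot: [-179.9, -0.0, 102.6]
force: [-0.3, -0.4, 1.2]
gripper_width: 91.2
gripper_force: 0.0
{'cumin': array([66.4, 90.9]), 'masala': array([107.5,  79.9]), 'curry': array([148.6,  68.6]), 'turmeric': array([189.3,  57.6])}
```

View pics/end.png

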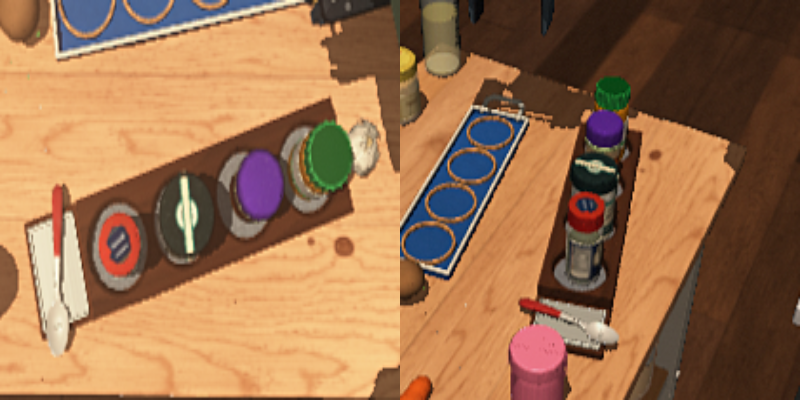

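All four jars stand upright in their wells: red (119,243), black (184,217), purple (259,184) and green (328,154). Each cap is within about 4 px of where a centred jar should appear, and the gripper is clear.

```bash
python3 -c "
from workcell import env
print(env.job_done())"
```

```text
the job is handed in; nothing more can be done
None
```

The four jars stand upright in the rack, counted from the spoon rest as cumin, masala, curry, turmeric, and the job was handed in at about 36 s on the robot's clock; the verdict was not shown.

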